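# Load a stone slab into the marking jig and seat the cabochon template

## Task

Lower the striped rectangular slab of petrified wood into the nest of short stop pegs on the wooden marking jig, so that it lies flat on the jig's board, and let go of it. Then take the metal cabochon template by its wooden handle and lower it over the jig's two locating pins, wide hole on the thick pin and narrow hole on the thin pin, keeping hold until it rests flush on the collars of both pins; let go and leave it there over the slab. Do not drop either piece into place, and leave everything else on the bench where it is.

Things in the scene. Friction and masses are not known exactly. Their poses are not given: they have to be found in the camera images.
- jig: Marking jig, fixed to the bench: dark wooden board 170 (x) x 120 (y) x 12 mm with two upright steel locating pins and, between them, a nest of eight short stop pegs. Origin: centre of its underside, on the bench; x along the line of the pins towards the thick one, z up. The pins stand at x = +66 (thick) and -66 mm (thin), y = 0.
- nest (a point): Centre of the nest, on the board's top, 12 mm above the jig's origin. The eight steel stop pegs around it are 8 mm across and 7 mm tall, upper 3 mm coned; they enclose 85 (x) x 63 (y) mm.
- big_pin (a point): On the thick pin's axis at the top of its dark collar, 28 mm above the jig's origin, where the template's underside comes to rest. Collar 28 mm across, 16 mm tall. The pin, 16 mm across, stands 22 mm above the collar; its top 8 mm is a cone with a 9 mm tip.
- small_pin (a point): The same point on the thin pin, 28 mm above the jig's origin. Collar 20 mm across, 16 mm tall. The pin, 8 mm across, stands 22 mm above the collar; its top 8 mm is a cone with a 3 mm tip.
- template: Cabochon template, loose, about 0.3 kg: flat bare-metal plate 164 (x) x 100 (y) x 6 mm with six round marking windows of 18 to 28 mm, a locating hole near each end and a wooden bar handle on top. Origin: centre of its underside; x along the plate towards the wide locating hole, z up. Starts flat on the bench, handle up. Fits the jig one way round only, with 2 mm of air above the slab.
- big_hole (a point): Centre of the wide locating hole (18 mm), at the underside, x = +66 mm, y = 0 in the template's frame. About 1 mm of play round the thick pin.
- small_hole (a point): Centre of the narrow locating hole (10 mm), at the underside, x = -66 mm, y = 0 in the template's frame. About 1 mm of play round the thin pin.
- handle (a point): Middle of the template's handle, 24 mm above its underside. The handle is a bar 60 (x) x 12 (y) mm, standing from 6 to 36 mm above the underside: pinch it across its 12 mm.
- slab: Sawn slab of petrified wood with brown and tan stripes along its length, loose, about 0.17 kg: 80 (x) x 58 (y) x 14 mm. Origin: centre of its underside; x along its length, z up. Starts flat on the bench. Grip across the 58 mm, fingertips about 7 mm above the underside to clear the stop pegs. Either end may lead; in the nest it has 2.5 mm of play each way.
- petrified_wood: Rough brown chunk of petrified wood, about 100 x 90 x 75 mm. Origin about the middle of its underside. Bystander: leave alone.
- rock_pick: Iron hammer-headed rock pick, about 250 mm long, lying on the bench. Origin about the middle of its underside. Bystander: leave alone.
- grinding_stone: Round grey grinding stone, 150 mm across, 25 mm thick, with a hole. Origin about the middle of its underside. Bystander: leave alone.
- agate_slice: Round agate slice, 66 mm across, 10 mm thick. Origin about the middle of its underside. Bystander: leave alone.
- small_tin: Small open tin, 68 mm across, 50 mm tall. Origin about the middle of its underside. Bystander: leave alone.
- grit_jar: Closed grit jar, 66 mm across, 85 mm tall. Origin about the middle of its underside. Bystander: leave alone.
- wash_brush: Washing brush lying on the bench. Origin about the middle of its underside. Bystander: leave alone.
Not all that is in view belongs to the job. Leave any pink or yellow look-alike of the slab alone.

How it is judged (in metres and radians):
On the way, in this order (a step that is already met when the one before it is completed fails the run):
1. the slab is lowered into the nest while still held (underside within 10 mm of the board) (horizontal distance between slab and nest below 0.008 m and z of slab in the frame of jig below 0.022 m and contact force between the fingers and slab above 0.3 N), for 0.02 s.
2. the slab lies flat in the nest, let go (horizontal distance between slab and nest below 0.006 m and z of slab in the frame of jig between 0.01 and 0.0138 m and angle between the x axis of slab and the x axis of jig, either way round below 0.15 rad and contact force between the fingers and slab below 0.1 N), for 0.2 s.
3. the template, still held, is lowered on both pins to within 6 mm of the collars (horizontal distance between big_hole and big_pin below 0.003 m and horizontal distance between small_hole and small_pin below 0.003 m and z of template in the frame of jig below 0.034 m and angle between template's own z axis and vertical below 0.08 rad and contact force between the fingers and template above 0.3 N), for 0.02 s.
At the end, for the whole second after the job is handed in: Slab on the board in the nest (within 6 mm, 0.15 rad; underside within 1.8 mm); template flush on both collars (within 1.7 mm, tilt under 0.025 rad), wide hole on thick pin, narrow on thin, each within 3 mm of its axis; both released and at rest (all of step 2 and horizontal distance between big_hole and big_pin below 0.003 m and horizontal distance between small_hole and small_pin below 0.003 m and z of template in the frame of jig between 0.026 and 0.0297 m and angle between template's own z axis and vertical below 0.025 rad and contact force between the fingers and template below 0.1 N and linear speed of each of template, slab below 0.02 m/s); the robot touches nothing.
It fails at once if another thing on the bench is moved by more than 30 mm (distance of any of petrified_wood, rock_pick, grinding_stone, agate_slice, small_tin, grit_jar, wash_brush from where it was at the start of the episode above 0.03 m).
It also fails if it takes over 67 s, if anything falls off the work surface, if the arm or the gripper's body presses on something with over 40 N, if the wrist force passes 120 N, or if a joint passes its speed limit or range.

## Robot

A 6-joint arm with a two-finger parallel gripper is mounted at the origin on the work surface. World frame = base frame: x ahead of the robot, y to its left, z up, the work surface at z = 0. Lengths are in mm, angles in rad, forces in N, time in s.
With the tool pointing down it reaches from about 350 to 775 mm from the base axis. Payload 7.3 kg.
Tool frame: the origin (TCP) lies midway between the tips of the shut fingers; the grasp point (between the pads) lies 19 mm behind it; z points along the fingers, y is the line along which they close (so a half turn about z gives the same grasp; the last joint's range is limited). The gripper opens to 92 mm and grips with 3 to 60 N. Pads are 19 mm wide; open, the fingers measure 130 mm over their backs; the gripper's body (75 mm by 190 mm) begins 47 mm behind the grasp point.
Start: joints at [-1.303, 0.342, 1.524, -0, 1.275, -0.146], TCP at [211.122, -480.7, 226.741] pointing down, gripper open.
Joint ranges: [-2.53, 2.53], [-0.77, 2.02], [0.04, 2.7], [-1, 4.14], [0.28, 2.66], [-3.11, 3.11]. Speed limits (rad/s): [2.57, 2.57, 3.14, 3.14, 3.14, 3.14].

## Interface

Orientations are given as [roll, pitch, yaw] about the fixed x, y, z axes, in that order (R = Rz(yaw) Ry(pitch) Rx(roll)).
In Python, from plant import get_obs, capture, camera_model, close_job, search_frame, regions_of, pinpoint gives the robot as it stands. The module is installed in compiled form; this text tells all that it offers.
- The arm moves only by the shell command python3 -m pendant 'ROWS'. ROWS is JSON, one flat list of numbers, 7 for each row, row after row: the shift along the tool's x, y, z in units of 30 mm (1.0 is 30 mm), then the turn, a rotation vector about the tool's x, y, z in units of 4 degrees (1.0 is 4 degrees), then the closure, from -1 (fully open) to 1 (shut), so that 0 is half open. In form: [dx, dy, dz, wx, wy, wz, gripper, dx, dy, dz, wx, wy, wz, gripper, ...]. A call has 1 to 12 rows; each row shifts and turns the commanded pose from where the row before left it, along the tool's axes as they then stand; what a row does not reach is not made up. A row lasts 1/10 s, in which the tool goes at most 50 mm and 8.59 degrees, less where a joint would pass 70% of its speed; a pose out of reach is approached as far as the arm can. A call with a number of a shift or a turn outside -1 to 1 is refused whole. A call with a gripper value outside its range is refused whole. The fingers move at their own pace and stop on an object; the grip force is fixed at half the most. Time passes only in rows, so rows that do not move let the fingers close. It gives the time, the measured TCP pose, the force, the opening and the grip force at its end, in the units of the state.
- get_obs(): the state, without advancing time (a new reading comes with each control period).
- capture(name): name is "scene" or "top"; returns the picture (480x640x3 uint8, red, green, blue); there is no depth.
- camera_model(name): a dict with "fov_y" (degrees; the focal length in pixels is half the picture's height over the tangent of half this angle, whatever the lens; pixels are square), "cx", "cy" (the principal point, pixels), "pose" (4x4, takes a point from camera to world coordinates). Camera axes: x right, y up, looking along -z (the intrinsics and any distortion apply to the point x, -y, -z); pixel columns grow to the right and rows downward; lengths in mm; the calibration is good to about 2 mm. A picture is of the moment at which its call begins. camera_model takes no time and is no camera call.
- close_job(): hands the job in; it is judged then, once.
Trained networks look in the newest picture that a camera, given by its name, has taken for a name from the list of things; names that differ only in an ending like _2 or _b are one class to them, and where a whole thing is asked for, a point or a joint stands for the part that bears it (a point fixed in the world has none). Each returns a list of dicts, best first, with "score" (0 to 1); they miss things now and then, are a little off and sometimes report something else, mostly with a low value. They report only what shows in the picture. A call takes as long as a camera call. They do not tell look-alikes from the thing itself.
- search_frame(camera, thing): "location" ([column, row] in pixels, amid what is visible of it).
- regions_of(camera, thing): "pixels" (480x640 bool, what is visible of it) and "location" ([column, row] in pixels, amid what is visible of it).
- pinpoint(camera, thing): "location" ([column, row] in pixels: a listed point, or the origin of a listed thing).
The state is a dict: "time": time; "joint_positions": joint angles; "dq": joint speeds; "tau": joint torques, N m; "tool_pos": TCP position; "tcp_rot": TCP orientation; "contact_force": force on the tool from outside, world axes, zero at the start; "moment": the same for the moment, N m; "grip_width": finger opening in mm; "finger_force": force on a finger pad.
Only numpy, scipy, OpenCV 4.12 (cv2) and the standard library are available. Lean on these libraries where they do the work, as an engineer would, in place of code of your own. Each camera call takes 0.05 s, during which the arm holds its last target. There are 200 camera calls.

## Working session

There is one attempt and no reset: what is moved stays moved. The work goes in short steps, Python scripts to look and compute and a shell command to move; the robot and the scene stay as the last step left them, time stands still between calls to the robot, and variables do not carry over. Pictures are saved under pics/ and viewed, at most 10 in all, crops included, and the job is handed in when it is done.

```bash
mkdir -p pics
python3 - <<'E'
from plant import *
import cv2,numpy as np
for n in ("scene","top"):
    im=capture(n); cv2.imwrite(f"pics/{n}0.png",im[:,:,::-1]); m=camera_model(n)
    print(n,{k:(np.round(v,3).tolist() if k=="pose" else v) for k,v in m.items()})
    for t in ("nest","big_pin","small_pin","big_hole","small_hole","handle","slab","template"):
        print(t,[(np.round(d["location"],1).tolist(),round(d["score"],2)) for d in pinpoint(n,t)][:3])
o=get_obs();print(o)
E
```

```text
scene {'fov_y': 54.127603543566835, 'cx': 316.36804299596577, 'cy': 242.35855850566912, 'pose': [[0.784, -0.433, 0.445, 1089.383], [0.621, 0.522, -0.585, -681.725], [0.021, 0.735, 0.678, 870.137], [0.0, 0.0, 0.0, 1.0]]}
nest [([318.4, 268.0], 0.68)]
big_pin [([340.4, 277.8], 0.94), ([276.3, 216.4], 0.22)]
small_pin [([295.6, 255.1], 0.87)]
big_hole [([369.8, 206.0], 0.91)]
small_hole [([326.4, 191.0], 0.84)]
handle [([347.5, 192.0], 0.66), ([224.0, 314.3], 0.31)]
slab [([224.9, 315.0], 0.97), ([286.1, 323.9], 0.79), ([164.4, 333.7], 0.78)]
template [([343.3, 195.9], 0.77), ([306.7, 363.0], 0.68), ([368.0, 207.7], 0.19)]
top {'fov_y': 52.87547863824446, 'cx': 318.6224508409832, 'cy': 245.98981200624016, 'pose': [[0.024, 0.989, -0.143, 376.301], [-1.0, 0.022, -0.016, -8.934], [-0.012, 0.144, 0.99, 1427.5], [0.0, 0.0, 0.0, 1.0]]}
nest [([411.1, 273.6], 0.35)]
big_pin [([329.3, 220.8], 0.67)]
small_pin [([334.8, 261.1], 0.92)]
big_hole [([223.4, 259.5], 0.91)]
small_hole [([233.0, 305.8], 0.97), ([487.0, 261.7], 0.66)]
handle [([227.7, 284.1], 0.96), ([329.5, 218.7], 0.62)]
slab [([386.0, 230.6], 0.83), ([409.0, 277.2], 0.79), ([452.1, 299.0], 0.74)]
template [([228.3, 282.0], 0.92)]
{'time': 0.9, 'joint_positions': array([-1.30300045e+00,  3.41939131e-01,  1.52412771e+00, -3.67579468e-05,
        1.27542499e+00, -1.45999136e-01]), 'dq': array([-0.00101906,  0.00108198,  0.00035163,  0.00021633, -0.00144472,
       -0.00103106]), 'tau': array([ 9.84917060e-04, -4.31118214e+01, -2.44477719e+01,  7.18267146e-02,
        4.82229539e-02, -3.19896617e-05]), 'tool_pos': array([ 211.10508189, -480.68254678,  226.76243538]), 'tcp_rot': array([3.14149802e+00, 4.94608854e-05, 4.13805708e-01]), 'contact_force': array([0.64539164, 0.28221451, 0.19242631]), 'moment': array([-0.0033489 ,  0.09271846, -0.01014455]), 'finger_force': 0.0, 'grip_width': 91.51912460461027}
```

View pics/scene0.png

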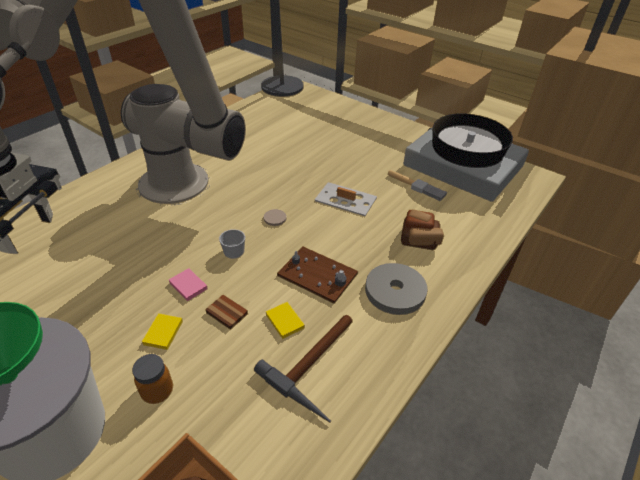

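View pics/top0.png

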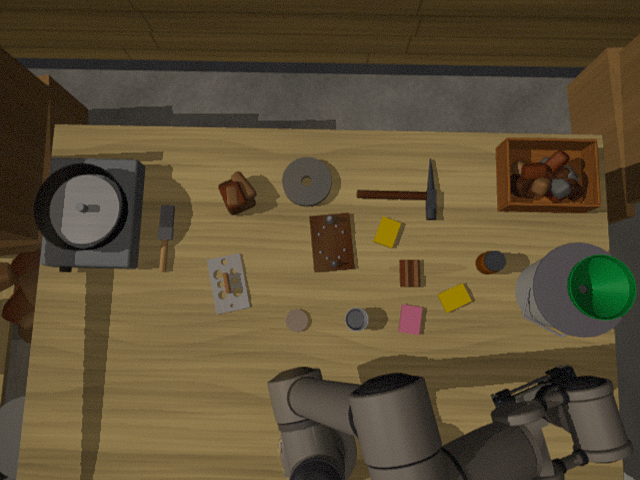

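```bash
cat > h.py <<'E'
from plant import *
import cv2,numpy as np
def ray(n,p):
    m=camera_model(n); f=240/np.tan(np.radians(m["fov_y"]/2)); P=np.array(m["pose"])
    d=P[:3,:3]@np.array([(p[0]-m["cx"])/f,-(p[1]-m["cy"])/f,-1]); return P[:3,3],d
def plane(n,p,z):
    o,d=ray(n,p); return o+d*(z-o[2])/d[2]
def proj(n,X):
    m=camera_model(n); f=240/np.tan(np.radians(m["fov_y"]/2)); P=np.array(m["pose"])
    c=P[:3,:3].T@(np.asarray(X,float)-P[:3,3]); return np.array([m["cx"]+f*c[0]/-c[2],m["cy"]-f*c[1]/-c[2]])
E
python3 - <<'E'
from h import *
capture("scene");capture("top")
Z=dict(nest=12,big_pin=28,small_pin=28,big_hole=0,small_hole=0,handle=24,slab=0,template=0,rock_pick=0,grinding_stone=0,petrified_wood=0,agate_slice=0,small_tin=0,grit_jar=0)
for t,z in Z.items():
    print(t,[(n,plane(n,d["location"],z)[:2].round(1).tolist(),round(d["score"],2)) for n in ("scene","top") for d in pinpoint(n,t)[:2]])
# slab top-face rectangles from masks
for n in ("scene","top"):
    for t in ("slab","template","jig"):
        for r in regions_of(n,t)[:4]:
            c,_=cv2.findContours(r["pixels"].astype(np.uint8),0,1); c=max(c,key=cv2.contourArea)[:,0]
            z={"slab":14,"template":6,"jig":12}[t]
            w=np.array([plane(n,p,z)[:2] for p in c],np.float32); (cx,cy),(a,b),g=cv2.minAreaRect(w)
            print(n,t,round(r["score"],2),np.round(r["location"]),round(cx,1),round(cy,1),round(a,1),round(b,1),round(g,1))
E
```

```text
nest [('scene', [591.1, -27.0], 0.79), ('top', [590.7, -21.0], 0.96)]
big_pin [('scene', [655.7, -19.0], 0.59), ('top', [654.3, -7.4], 0.75), ('top', [523.3, -28.0], 0.54)]
small_pin [('scene', [535.2, -30.9], 0.94), ('scene', [562.3, -488.8], 0.45), ('top', [522.2, -30.3], 0.68)]
big_hole [('scene', [542.7, 292.2], 0.59), ('top', [535.0, 301.5], 0.66), ('top', [527.3, -35.2], 0.56)]
small_hole [('scene', [394.9, 279.9], 0.72), ('top', [400.5, 265.2], 0.59)]
handle [('scene', [466.0, 278.0], 0.67), ('top', [469.5, 286.2], 0.66), ('top', [745.4, -245.3], 0.36)]
slab [('scene', [511.4, -255.8], 0.88), ('scene', [635.4, -197.2], 0.79), ('top', [627.0, -183.0], 0.85), ('top', [430.8, -378.7], 0.82)]
template [('scene', [460.5, 268.5], 0.95), ('top', [456.1, 288.1], 0.58)]
rock_pick [('scene', [734.6, -240.6], 0.95), ('top', [742.1, -249.0], 0.72), ('top', [723.5, 257.2], 0.36)]
grinding_stone [('scene', [770.8, 58.6], 0.84), ('top', [785.4, 46.0], 0.63)]
petrified_wood [('scene', [725.3, 262.0], 0.79), ('scene', [592.3, -24.8], 0.67), ('top', [727.5, 257.1], 0.86), ('top', [549.3, -467.3
[... 428 characters left out ...]
188. 283.] 377.9 -259.5 61.8 93.6 81.2
scene slab 0.57 [286. 322.] 632.1 -194.2 66.9 91.6 69.4
scene template 0.73 [345. 198.] 466.3 275.3 167.4 113.6 12.8
scene template 0.31 [225. 312.] 506.7 -255.0 88.8 64.5 2.4
scene jig 0.68 [315. 274.] 597.5 -28.0 173.4 125.4 7.0
top slab 0.89 [411. 320.] 376.4 -254.2 63.1 86.4 82.5
top slab 0.79 [410. 274.] 510.3 -253.8 82.2 59.1 1.3
top slab 0.66 [384. 229.] 630.5 -186.3 62.1 86.5 69.0
top slab 0.55 [454. 296.] 439.4 -383.4 60.3 85.9 24.2
top template 0.96 [225. 282.] 467.4 278.8 167.5 103.8 12.7
top jig 0.83 [330. 244.] 596.8 -24.7 170.8 124.0 5.8
top jig 0.65 [410. 272.] 510.5 -254.6 83.2 59.8 2.2
top jig 0.47 [490. 260.] 546.8 -491.0 68.0 89.2 1.3
```

```bash
python3 -m pendant '[0,0,0,0,0,0.926,-1, 0,0,0,0,0,0.926,-1, 0,0,0,0,0,0.926,-1, 0,0,0,0,0,0.926,-1, 0,0,0,0,0,0.926,-1, 0,0,0,0,0,0.926,-1]'
python3 -m pendant '[0.85,-0.61,0.2,0,0,0,-1, 0.85,-0.61,0.2,0,0,0,-1, 0.85,-0.61,0.2,0,0,0,-1, 0.85,-0.61,0.2,0,0,0,-1, 0.85,-0.61,0.2,0,0,0,-1, 0.85,-0.61,0.2,0,0,0,-1, 0.85,-0.61,0.2,0,0,0,-1, 0.85,-0.61,0.2,0,0,0,-1, 0.85,-0.61,0.2,0,0,0,-1, 0.85,-0.61,0.2,0,0,0,-1, 0.85,-0.61,0.2,0,0,0,-1, 0.85,-0.61,0.2,0,0,0,-1]'
```

```text
time: 3.3
tool_pos: [211.1, -480.7, 226.7]
tcp_rot: [3.141, -0.0, 0.023]
contact_force: [-0.0, -0.2, 0.5]
grip_width: 91.6
finger_force: 0.0
time: 4.5
tool_pos: [512.3, -252.4, 154.5]
tcp_rot: [3.141, -0.0, 0.026]
contact_force: [0.2, 0.2, 0.4]
grip_width: 91.6
finger_force: 0.0
```

```bash
python3 -m pendant '[-0.06,0.05,0.7,0,0,0,-1, 0,0,0.7,0,0,0,-1, 0,0,0.7,0,0,0,-1, 0,0,0.7,0,0,0,-1, 0,0,0.7,0,0,0,-1, 0,0,0.7,0,0,0,-1, 0,0,0.4,0,0,0,-1, 0,0,0.27,0,0,0,-1, 0,0,0,0,0,0,-1, 0,0,0,0,0,0,-1]'
```

```text
time: 5.5
tool_pos: [510.0, -255.1, 9.2]
tcp_rot: [3.141, -0.001, 0.026]
contact_force: [0.5, -1.2, -0.9]
grip_width: 92.1
finger_force: 0.0
```

```bash
python3 -m pendant '[0,0,0,0,0,0,1, 0,0,0,0,0,0,1, 0,0,0,0,0,0,1, 0,0,0,0,0,0,1, 0,0,0,0,0,0,1, 0,0,0,0,0,0,1, 0,0,0,0,0,0,1, 0,0,0,0,0,0,1]'
```

```text
time: 6.3
tool_pos: [509.7, -254.9, 8.8]
tcp_rot: [3.141, -0.0, 0.026]
contact_force: [-0.9, -1.1, 2.2]
grip_width: 57.4
finger_force: 30.0
```

```bash
python3 -m pendant '[0,0,-0.5,0,0,0,1, 0,0,-0.8,0,0,0,1, 0,0,-0.8,0,0,0,1, 0,0,-0.8,0,0,0,1, 0,0,0,0,0,0,1]'
python3 - <<'E'
from h import *
t=capture("top")[195:290,285:380]; s=capture("scene")[235:315,265:370]
a=cv2.resize(t,None,fx=4,fy=4,interpolation=2);b=cv2.resize(s,None,fx=4,fy=4,interpolation=2)
o=np.zeros((380,800,3),np.uint8);o[:380,:380]=a;o[:320,380:800]=b
o=np.clip(o.astype(float)*1.8,0,255).astype(np.uint8)
cv2.imwrite("pics/jig.png",o[:,:,::-1])
E
```

```text
time: 6.8
tool_pos: [511.1, -255.7, 98.3]
tcp_rot: [3.138, -0.005, 0.026]
contact_force: [0.5, -0.8, -2.0]
grip_width: 57.2
finger_force: 30.0
```

View pics/jig.png

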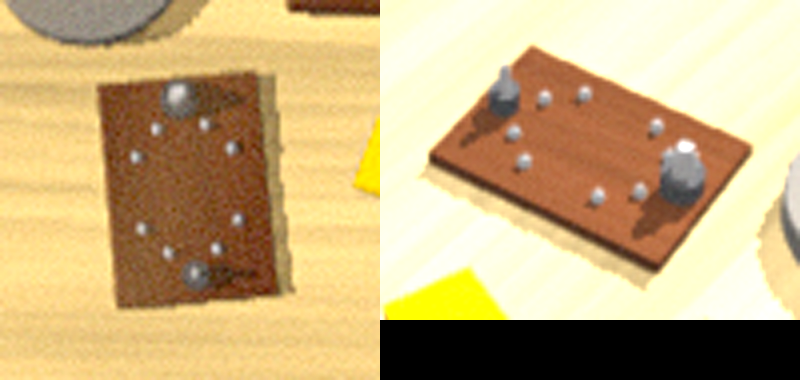

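```bash
cat > fit.py <<'E'
from h import *
from scipy.optimize import least_squares
T=np.array([(157,129),(205,124),(137,157),(232,148),(142,229),(237,219),(168,252),(217,248)],float)
T=(T+.5)/4-.5+[285,195]
lab=[(1,1,0),(1,-1,0),(1,1,1),(1,-1,1),(-1,1,1),(-1,-1,1),(-1,1,0),(-1,-1,0)] # sx,sy,type
S=np.array([(545,98),(585,94),(656,127),(513,132),(524,161),(597,197),(640,192)],float)-[380,0]
S=(S+.5)/4-.5+[265,235]
# scene: small-pin end pegs (513,132),(545,98); side pegs
slab=[(-1,1,0),(-1,1,1),(1,1,1),(-1,-1,0),(-1,-1,1),(1,-1,1),(1,-1,0)]
def m(p,l):
    x,y,w,a,b=p; q=np.array([(sx*46.5,sy*a) if k==0 else (sx*b,sy*35.5) for sx,sy,k in l]);c,s=np.cos(w),np.sin(w)
    return np.c_[x+c*q[:,0]-s*q[:,1],y+s*q[:,0]+c*q[:,1],np.full(len(l),17.)]
def f(p,n,px,l): return (np.array([proj(n,X) for X in m(p,l)])-px).ravel()
p0=[597,-25,.1,18,28]
for name,g in (("top",lambda p:f(p,"top",T,lab)),("scene",lambda p:f(p,"scene",S,slab)),("both",lambda p:np.r_[f(p,"top",T,lab),f(p,"scene",S,slab)])):
    r=least_squares(g,p0); print(name,r.x.round(3),"rms px",np.sqrt(np.mean(r.fun**2)).round(2))
E
python3 fit.py
```

```text
top [ 5.9467e+02 -2.3886e+01  1.1100e-01  1.7998e+01  2.6784e+01] rms px 0.14
scene [ 5.95889e+02 -2.57040e+01  1.08000e-01  1.82190e+01  2.68350e+01] rms px 0.08
both [ 5.95126e+02 -2.45920e+01  1.11000e-01  1.82660e+01  2.68190e+01] rms px 0.27
```

```bash
python3 -m pendant '[0,0,0,0,0,-0.6,1, 0,0,0,0,0,-0.6,1, 0.36,-0.73,0,0,0,0,1, 0.36,-0.73,0,0,0,0,1, 0.36,-0.73,0,0,0,0,1, 0.36,-0.73,0,0,0,0,1, 0.36,-0.73,0,0,0,0,1, 0.36,-0.73,0,0,0,0,1, 0.36,-0.73,0,0,0,0,1, 0.36,-0.73,0,0,0,0,1, 0.36,-0.73,0,0,0,0,1, 0.36,-0.73,0,0,0,0,1]'
python3 -m pendant '[0,0,0.5,0,0,0,1, 0,0,0.5,0,0,0,1, 0,0,0,0,0,0,1]'
python3 - <<'E'
from h import *
print(get_obs()["tool_pos"].round(1),get_obs()["tcp_rot"].round(3))
b=capture("scene")[205:325,245:405]
cv2.imwrite("pics/held.png",np.clip(cv2.resize(b,None,fx=5,fy=5,interpolation=2)*1.6,0,255).astype(np.uint8)[:,:,::-1])
E
```

```text
time: 8.1
tool_pos: [592.0, -24.1, 93.3]
tcp_rot: [-3.141, 0.004, 0.11]
contact_force: [0.9, 0.1, -1.2]
grip_width: 57.3
finger_force: 30.0
time: 8.4
tool_pos: [590.2, -24.5, 61.5]
tcp_rot: [-3.139, 0.008, 0.11]
contact_force: [-0.6, 0.7, -1.4]
grip_width: 56.9
finger_force: 30.0
[590.2 -24.5  61.5] [-3.139  0.008  0.11 ]
```

View pics/held.png

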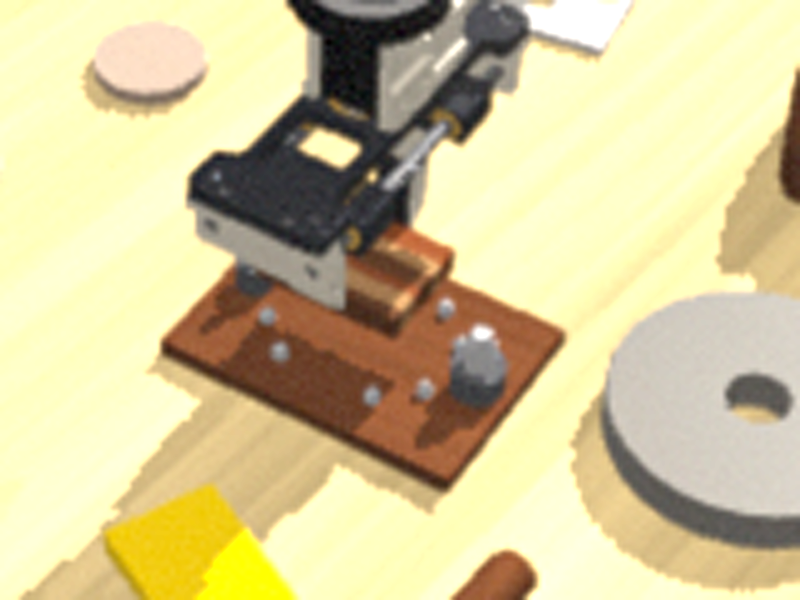

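```bash
python3 -m pendant '[0,0,0,0,0,0,1, 0,0,0,0,0,0,1, 0,0,0,0,0,0,1]'
python3 - <<'E'
from h import *
for p,z in (((453,257),66.7),((402,309),66.7),((398,331),52.7),((450,272),52.7)):
    q=[245+(p[0]+.5)/5-.5,205+(p[1]+.5)/5-.5]; X=plane("scene",q,z)
    c,s=np.cos(.11),np.sin(.11); d=X[:2]-[590.2,-24.5]; print(X.round(1),"tool-rel x,y",(c*d[0]+s*d[1]).round(1),(-s*d[0]+c*d[1]).round(1))
E
```

```text
time: 8.75
tool_pos: [593.3, -25.5, 66.2]
tcp_rot: [3.141, -0.001, 0.109]
contact_force: [0.1, 0.2, -1.8]
grip_width: 57.4
finger_force: 30.0
[627.7   2.8  66.7] tool-rel x,y 40.2 23.1
[630.1 -41.3  66.7] tool-rel x,y 37.8 -21.1
[629.7 -43.1  52.7] tool-rel x,y 37.2 -22.9
[624.8   5.3  52.7] tool-rel x,y 37.7 25.8
```

```bash
python3 -m pendant '[0.07,-0.02,0.4,0,0,0,1, 0,0,0.4,0,0,0,1, 0,0,0.3,0,0,0,1, 0,0,0.07,0,0,0,1, 0,0,0,0,0,0,1, 0,0,0,0,0,0,1, 0,0,0,0,0,0,1, 0,0,0,0,0,0,1]'
python3 - <<'E'
from h import *
b=capture("scene")[230:305,275:375]
cv2.imwrite("pics/held2.png",np.clip(cv2.resize(b,None,fx=8,fy=8,interpolation=2)*1.6,0,255).astype(np.uint8)[:,:,::-1])
E
```

```text
time: 9.55
tool_pos: [595.2, -24.5, 31.0]
tcp_rot: [3.141, -0.001, 0.11]
contact_force: [-0.3, -0.5, -1.8]
grip_width: 57.4
finger_force: 30.0
```

View pics/held2.png

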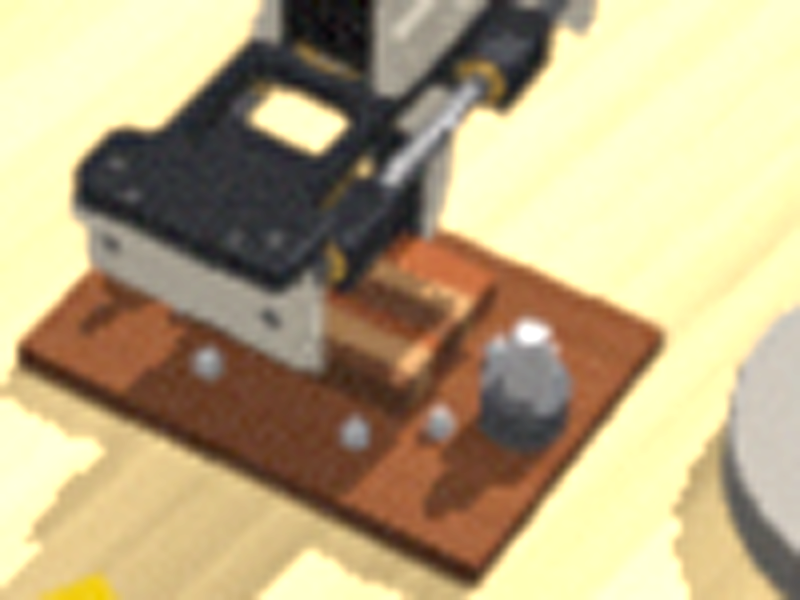

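Run:
```python
from h import *
c,s=np.cos(.11),np.sin(.11)
for x0,y0 in ((595.9,-25.7),(590.9,-25.7)):
  for x,y,z in ((40,29,36.2),(40,-29,36.2),(40,-29,22.2),(40,29,22.2)):
    p=proj("scene",[x0+c*x-s*y,y0+s*x+c*y,z]); print(x0,(x,y,z),((p-[275,230]+.5)*8-.5).round())
```

```text
595.9 (40, 29, 36.2) [502. 280.]
595.9 (40, -29, 36.2) [405. 395.]
595.9 (40, -29, 22.2) [404. 426.]
595.9 (40, 29, 22.2) [499. 312.]
590.9 (40, 29, 36.2) [489. 273.]
590.9 (40, -29, 36.2) [392. 387.]
590.9 (40, -29, 22.2) [391. 418.]
590.9 (40, 29, 22.2) [487. 304.]
```

```bash
python3 -m pendant '[0.02,0,0.1,0,0,0,1, 0,0,0.1,0,0,0,1, 0,0,0.05,0,0,0,1, 0,0,0.05,0,0,0,1, 0,0,0,0,0,0,1, 0,0,0,0,0,0,1]'
python3 -m pendant '[0,0,0.04,0,0,0,1, 0,0,0,0,0,0,1, 0,0,0,0,0,0,1]'
```

```text
time: 10.2
tool_pos: [595.6, -24.4, 21.5]
tcp_rot: [3.142, 0.0, 0.11]
contact_force: [-0.3, 0.4, -2.0]
grip_width: 57.2
finger_force: 30.0
time: 10.5
tool_pos: [595.8, -24.4, 20.8]
tcp_rot: [3.141, -0.001, 0.11]
contact_force: [-1.4, -0.1, 3.3]
grip_width: 57.8
finger_force: 30.0
```

```bash
python3 -m pendant '[0,0,0,0,0,0,-1, 0,0,0,0,0,0,-1, 0,0,0,0,0,0,-1, 0,0,0,0,0,0,-1, 0,0,0,0,0,0,-1, 0,0,-0.4,0,0,0,-1, 0,0,-0.8,0,0,0,-1, 0,0,-1,0,0,0,-1, 0,0,-1,0,0,0,-1, 0,0,-0.8,0,0,0,-1, 0,0,0,0,0,0,-1]'
```

```text
time: 11.6
tool_pos: [597.8, -24.7, 145.2]
tcp_rot: [3.139, -0.008, 0.11]
contact_force: [1.0, 0.4, -0.3]
grip_width: 91.7
finger_force: 0.0
```

Run:
```python
from h import *
t=capture("top")[240:325,190:270]; s=capture("scene")[175:225,305:390]
a=cv2.resize(t,None,fx=4.5,fy=4.5,interpolation=2);b=cv2.resize(s,None,fx=5,fy=5,interpolation=2)
o=np.zeros((383,790,3),np.uint8);o[:a.shape[0],:a.shape[1]]=a[:383];o[:b.shape[0],365:365+b.shape[1]]=b
cv2.imwrite("pics/tpl.png",o[:,:,::-1])
```

```text
(no output)
```

View pics/tpl.png

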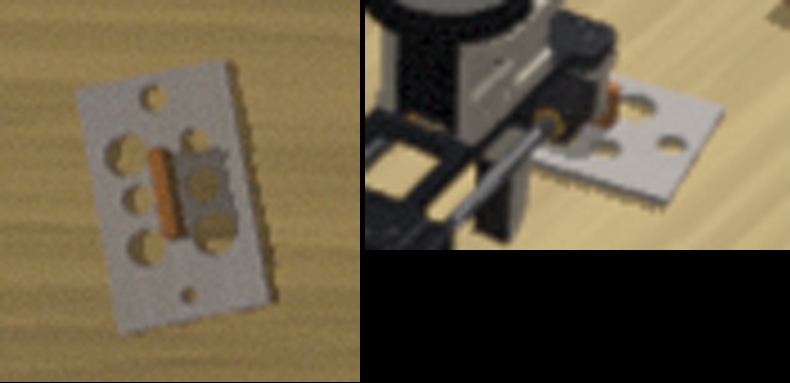

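Run:
```python
from h import *
C=[plane("top",((np.array(p)+.5)/4.5-.5+[190,240]),6)[:2] for p in ((77,90),(228,62),(272,303),(122,333))]
C=np.array(C);print("centre",C.mean(0).round(1)); e=(C[0]+C[1]-C[2]-C[3])/2; print("L",np.linalg.norm(e).round(1),"yaw",np.arctan2(e[1],e[0]).round(3))
H=[plane("top",((np.array(p)+.5)/4.5-.5+[190,240]),3)[:2] for p in ((153,98),(189,295))]
e=H[0]-H[1];print("holes",H[0].round(1),H[1].round(1),"mid",((H[0]+H[1])/2).round(1),np.linalg.norm(e).round(1),np.arctan2(e[1],e[0]).round(3))
```

```text
centre [465.8 277. ]
L 162.1 yaw 0.232
holes [530.3 295.2] [401.7 264.9] mid [466.  280.1] 132.2 0.231
```

```bash
python3 -m pendant '[0,0,0,0,0,-0.83,0, 0,0,0,0,0,-0.83,0]'; python3 -m pendant '[-0.16,-0.9,0,0,0,0,0, -0.16,-0.9,0,0,0,0,0, -0.16,-0.9,0,0,0,0,0, -0.16,-0.9,0,0,0,0,0, -0.16,-0.9,0,0,0,0,0, -0.16,-0.9,0,0,0,0,0, -0.16,-0.9,0,0,0,0,0, -0.16,-0.9,0,0,0,0,0, -0.16,-0.9,0,0,0,0,0, -0.16,-0.9,0,0,0,0,0, -0.16,-0.9,0,0,0,0,0, -0.16,-0.9,0,0,0,0,0]'
python3 -m pendant '[0,0,0,0,0,0,0, 0,0,0,0,0,0,0, 0,0,0,0,0,0,0]'
python3 - <<'E'
from h import *
t=capture("top")[195:290,285:380]; s=capture("scene")[235:315,265:370]
a=cv2.resize(t,None,fx=4,fy=4,interpolation=2);b=cv2.resize(s,None,fx=4,fy=4,interpolation=2)
o=np.zeros((380,800,3),np.uint8);o[:380,:380]=a;o[:320,380:800]=b
cv2.imwrite("pics/jig2.png",np.clip(o*1.5,0,255).astype(np.uint8)[:,:,::-1])
E
```

```text
time: 11.9
tool_pos: [594.6, -24.3, 138.9]
tcp_rot: [-3.141, 0.003, 0.228]
contact_force: [-0.7, -0.0, 0.0]
grip_width: 79.9
finger_force: 0.0
time: 13.1
tool_pos: [465.6, 279.1, 138.9]
tcp_rot: [3.141, 0.003, 0.226]
contact_force: [0.2, 0.1, 0.1]
grip_width: 46.1
finger_force: 0.0
time: 13.4
tool_pos: [466.9, 277.7, 139.6]
tcp_rot: [3.141, 0.001, 0.225]
contact_force: [0.1, -0.2, 0.8]
grip_width: 45.9
finger_force: 0.0
```

View pics/jig2.png

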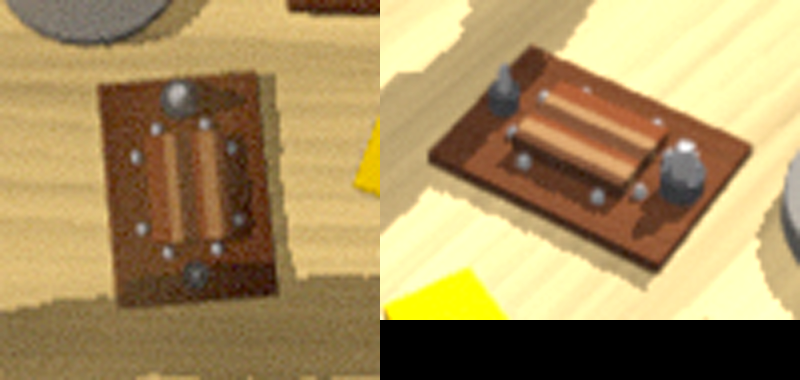

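The picture shows the slab sitting squarely inside all eight pegs, at about (193,185) in the top crop and (590,135) in the scene crop. Next I descend onto the template's handle.

```bash
python3 -m pendant '[0,0,0.7,0,0,0,0, 0,0,0.7,0,0,0,0, 0,0,0.7,0,0,0,0, 0,0,0.7,0,0,0,0, 0,0,0.7,0,0,0,0, 0,0,0.5,0,0,0,0, 0,0,0.27,0,0,0,0, 0,0,0,0,0,0,0, 0,0,0,0,0,0,0, 0,0,0,0,0,0,0]'; python3 -m pendant '[0,0,0,0,0,0,1, 0,0,0,0,0,0,1, 0,0,0,0,0,0,1, 0,0,0,0,0,0,1, 0,0,0,0,0,0,1, 0,0,0,0,0,0,1, 0,0,0,0,0,0,1, 0,0,0,0,0,0,1]'
```

```text
time: 14.5
tool_pos: [467.6, 278.6, 13.1]
tcp_rot: [-3.141, -0.002, 0.225]
contact_force: [-0.2, 0.3, -0.3]
grip_width: 46.1
finger_force: 0.0
time: 15.3
tool_pos: [467.0, 278.6, 12.3]
tcp_rot: [-3.142, -0.0, 0.226]
contact_force: [-0.4, 0.8, 1.7]
grip_width: 12.2
finger_force: 30.0
```

```bash
python3 -m pendant '[0,0,-0.3,0,0,0,1, 0,0,-0.6,0,0,0,1, 0,0,-0.8,0,0,0,1, 0,0,-0.8,0,0,0,1, 0,0,-0.5,0,0,0,1, 0,0,0,0,0,0.55,1, 0,0,0,0,0,0.55,1, 0,0,0,0,0,0.56,1, 0,0,0,0,0,0,1]'; python3 -m pendant '[0.26,0.88,0,0,0,0,1, 0.26,0.88,0,0,0,0,1, 0.26,0.88,0,0,0,0,1, 0.26,0.88,0,0,0,0,1, 0.26,0.88,0,0,0,0,1, 0.26,0.88,0,0,0,0,1, 0.26,0.88,0,0,0,0,1, 0.26,0.88,0,0,0,0,1, 0.26,0.88,0,0,0,0,1, 0.26,0.88,0,0,0,0,1, 0.26,0.88,0,0,0,0,1, 0.26,0.88,0,0,0,0,1]'
python3 -m pendant '[0,0,0.4,0,0,0,1, 0,0,0.3,0,0,0,1, 0,0,0,0,0,0,1, 0,0,0,0,0,0,1, 0,0,0,0,0,0,1, 0,0,0,0,0,0,1]'
python3 - <<'E'
from h import *
t=capture("top")[190:290,280:380]; s=capture("scene")[215:315,265:370]
a=cv2.resize(t,None,fx=3.8,fy=3.8,interpolation=2);b=cv2.resize(s,None,fx=4,fy=4,interpolation=2)
o=np.zeros((400,800,3),np.uint8);o[:380,:380]=a;o[:400,380:800]=b
cv2.imwrite("pics/over.png",np.clip(o*1.4,0,255).astype(np.uint8)[:,:,::-1])
E
```

```text
time: 16.2
tool_pos: [466.6, 278.2, 102.3]
tcp_rot: [3.141, 0.001, 0.109]
contact_force: [1.1, -0.3, -2.8]
grip_width: 11.5
finger_force: 30.0
time: 17.4
tool_pos: [594.7, -27.3, 102.1]
tcp_rot: [-3.141, 0.001, 0.111]
contact_force: [0.6, 1.3, -2.9]
grip_width: 11.9
finger_force: 30.0
time: 18.0
tool_pos: [594.9, -25.6, 81.7]
tcp_rot: [3.141, -0.001, 0.111]
contact_force: [-0.4, -0.5, -3.8]
grip_width: 11.9
finger_force: 30.0
```

View pics/over.png

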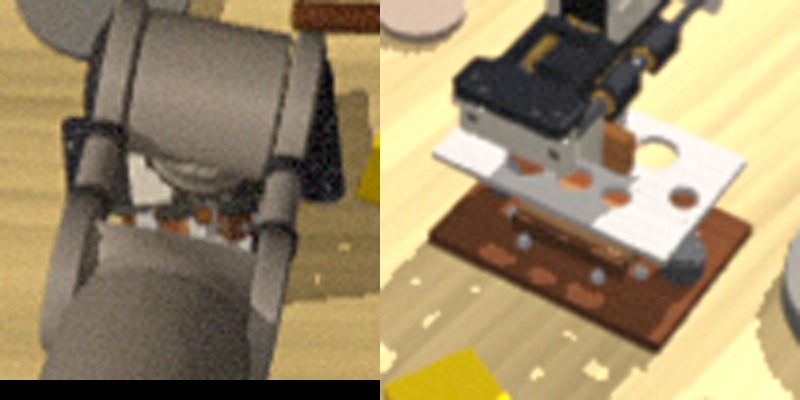

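Run:
```python
from h import *
c,s=np.cos(.11),np.sin(.11); R=np.array([[c,-s],[s,c]])
J=np.array([595.9,-25.7])
full=lambda p:(np.array(p)-[380,0]+.5)/4-.5+[265,215]
for nm,p,l,z in (("+x+y",(746,158),(82,50),75.4),("+x-y",(662,257),(82,-50),75.4),("-x-y",(433,151),(-82,-50),75.4),("hole",(684,197),(66,0),73.4)):
    X=plane("scene",full(p),z)[:2]; print(nm,"err in jig axes vs scene-jig",(R.T@(X-J)-l).round(1))
# automatic: bright plate edges line fits on +x edge and -y edge
im=capture("scene"); g=cv2.GaussianBlur(im,(0,0),.7).astype(float).mean(2)
def edge(l0,l1,nrm,z=75.4):
    out=[]
    for t in np.linspace(.15,.85,25):
        q=np.array(l0)*(1-t)+np.array(l1)*t; ds=np.arange(-10,10,.4)
        v=[]
        for d in ds:
            w=J+R@(q+d*np.array(nrm)); v.append(cv2.getRectSubPix(g.astype(np.float32),(1,1),tuple(proj("scene",[*w,z]).astype(float)))[0,0])
        k=np.argmax(-np.gradient(v)); out.append((ds[k],t))
    a=np.array(out); print(nrm,"edge offset median",np.median(a[:,0]).round(2),"spread",np.percentile(a[:,0],[25,75]).round(1),"slope/ len",np.polyfit(a[:,1],a[:,0],1)[0].round(2))
edge((82,-50),(82,50),(1,0)); edge((10,-50),(75,-50),(0,-1))
```

```text
+x+y err in jig axes vs scene-jig [-3.8  0.7]
+x-y err in jig axes vs scene-jig [-5.1  1.7]
-x-y err in jig axes vs scene-jig [-2.3  1. ]
hole err in jig axes vs scene-jig [-3.6  2.7]
(1, 0) edge offset median -2.8 spread [-4.  -2.4] slope/ len -3.22
(0, -1) edge offset median 0.4 spread [0.  0.8] slope/ len 1.18
```

```bash
python3 -m pendant '[0.07,-0.02,0.2,0,0,0,1, 0,0,0.2,0,0,0,1, 0,0,0.11,0,0,0,1, 0,0,0,0,0,0,1, 0,0,0,0,0,0,1, 0,0,0,0,0,0,1]'
python3 - <<'E'
from h import *
b=capture("scene")[235:305,275:375]
cv2.imwrite("pics/over2.png",np.clip(cv2.resize(b,None,fx=8,fy=8,interpolation=2)*1.3,0,255).astype(np.uint8)[:,:,::-1])
c,s=np.cos(.11),np.sin(.11); R=np.array([[c,-s],[s,c]]);z=get_obs()["tool_pos"][2]-12.3
for J in ([595.9,-25.7],):
  for nm,l,zz in (("tip",(66,0),50),("pinbase",(66,0),42),("hole top",(66,0),z+6),("hole bottom",(66,0),z)):
    print(nm,((proj("scene",[*(np.array(J)+R@l),zz])-[275,235]+.5)*8-.5).round())
E
```

```text
time: 18.75
tool_pos: [596.8, -25.4, 66.1]
tcp_rot: [3.141, -0.0, 0.11]
contact_force: [0.4, 0.5, -2.7]
grip_width: 12.0
finger_force: 30.0
tip [530. 299.]
pinbase [529. 317.]
hole top [532. 276.]
hole bottom [531. 290.]
```

View pics/over2.png

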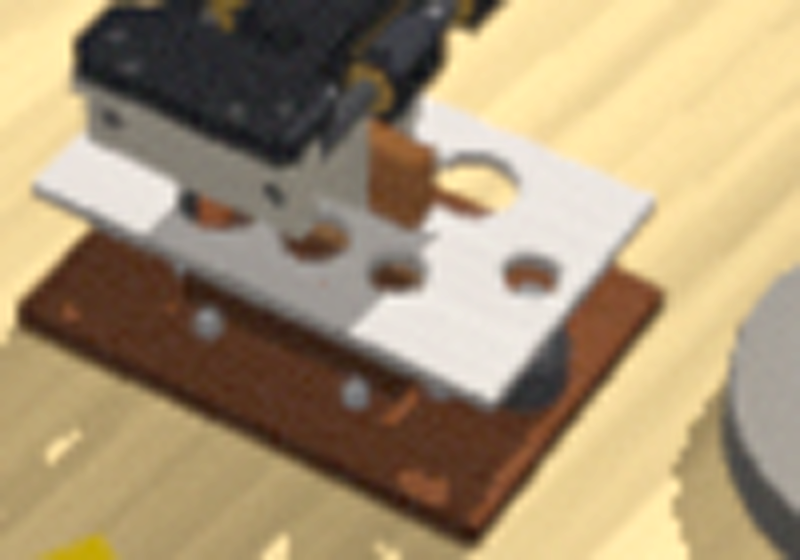

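The wide hole shows at (531,274), and (532,276) is where it should be directly over the thick pin. That is aligned to under 1 mm, so I lower in stages and watch the force.

```bash
python3 -m pendant '[0,0,0.1,0,0,0,1, 0,0,0.1,0,0,0,1, 0,0,0.1,0,0,0,1, 0,0,0,0,0,0,1, 0,0,0,0,0,0,1]'; python3 -m pendant '[0,0,0.1,0,0,0,1, 0,0,0.1,0,0,0,1, 0,0,0,0,0,0,1, 0,0,0,0,0,0,1]'
```

```text
time: 19.3
tool_pos: [596.6, -25.3, 56.7]
tcp_rot: [3.142, 0.0, 0.11]
contact_force: [0.3, -0.3, -3.9]
grip_width: 11.4
finger_force: 30.0
time: 19.7
tool_pos: [596.5, -25.1, 50.6]
tcp_rot: [-3.141, 0.001, 0.11]
contact_force: [0.9, 2.1, -4.6]
grip_width: 11.5
finger_force: 30.0
```

```bash
python3 -m pendant '[0,-0.01,0.1,0,0,0,1, 0,0,0.1,0,0,0,1, 0,0,0.07,0,0,0,1, 0,0,0,0,0,0,1, 0,0,0,0,0,0,1]'; python3 -m pendant '[0,0,0.05,0,0,0,1, 0,0,0.02,0,0,0,1, 0,0,0,0,0,0,1, 0,0,0,0,0,0,1]'
```

```text
time: 20.2
tool_pos: [596.6, -25.0, 42.5]
tcp_rot: [-3.142, 0.0, 0.11]
contact_force: [0.1, 2.2, -4.3]
grip_width: 12.0
finger_force: 30.0
time: 20.6
tool_pos: [596.7, -25.0, 40.7]
tcp_rot: [3.142, -0.0, 0.11]
contact_force: [-1.3, 2.3, -2.8]
grip_width: 11.7
finger_force: 30.0
```

```bash
python3 -m pendant '[0,0,0.03,0,0,0,1, 0,0,0,0,0,0,1, 0,0,0,0,0,0,1]'
```

```text
time: 20.9
tool_pos: [596.8, -25.0, 40.3]
tcp_rot: [3.141, -0.0, 0.11]
contact_force: [-1.3, 2.9, 3.4]
grip_width: 11.7
finger_force: 30.0
```

```bash
python3 -m pendant '[0,0,0,0,0,0,0, 0,0,0,0,0,0,0, 0,0,0,0,0,0,0, 0,0,0,0,0,0,0, 0,0,0,0,0,0,0, 0,0,-0.4,0,0,0,0, 0,0,-0.8,0,0,0,0, 0,0,-0.8,0,0,0,0, 0,0,-0.8,0,0,0,0, 0,0,-0.8,0,0,0,0, 0,0,-0.4,0,0,0,0, 0,0,0,0,0,0,0]'; python3 -m pendant '[-1,-1,0,0,0,0,0, -1,-1,0,0,0,0,0, -1,-1,0,0,0,0,0, -1,-1,0,0,0,0,0, -1,-1,0,0,0,0,0, -1,-1,0,0,0,0,0, 0,0,0,0,0,0,0, 0,0,0,0,0,0,0, 0,0,0,0,0,0,0, 0,0,0,0,0,0,0]'
python3 - <<'E'
from h import *
b=capture("scene")[235:305,275:375]
cv2.imwrite("pics/end.png",np.clip(cv2.resize(b,None,fx=8,fy=8,interpolation=2)*1.2,0,255).astype(np.uint8)[:,:,::-1])
E
```

```text
time: 22.1
tool_pos: [597.7, -25.2, 162.1]
tcp_rot: [3.14, -0.004, 0.11]
contact_force: [-0.2, -0.6, -0.8]
grip_width: 45.6
finger_force: 0.0
time: 23.1
tool_pos: [398.8, 133.6, 159.5]
tcp_rot: [3.141, 0.0, 0.108]
contact_force: [0.0, -0.2, 0.6]
grip_width: 45.8
finger_force: 0.0
```

View pics/end.png

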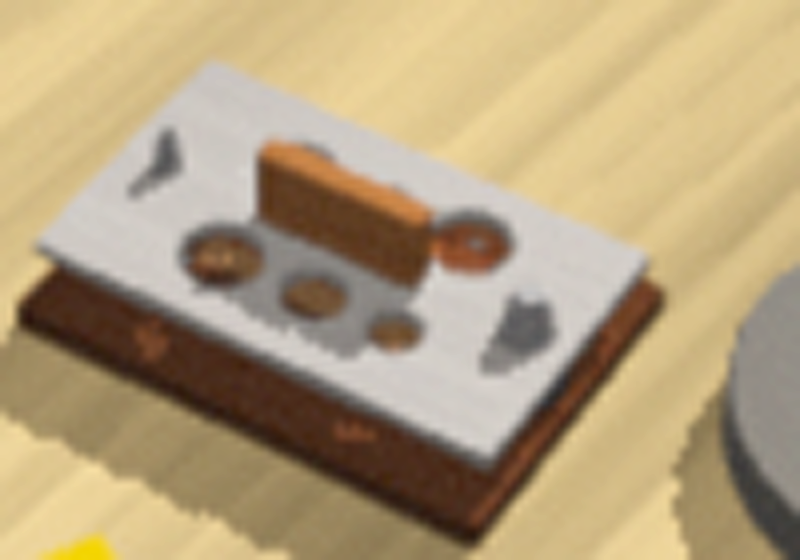

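The template lies flat on the jig. Both pins stand up through their holes, thick at (527,325) and thin at (168,155), and the gripper is well clear.

```bash
python3 -c "
from plant import close_job; print(close_job())"
```

```text
the job is handed in; nothing more can be done
None
```

The slab is in the nest and the template is seated over both pins, wide hole on the thick one. Both are released with the gripper clear, and I handed the job in at about 23 s; no verdict was returned.

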